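Snap the junction box cap home with the seating tool

ROBOT

A 6-joint arm with a two-finger parallel gripper is mounted at the origin on the work surface. World frame = base frame: x ahead of the robot, y to its left, z up, the work surface at z = 0. Lengths are in mm, angles in rad, forces in N, time in s.
With the tool pointing down it reaches from about 275 to 750 mm from the base axis. Payload 10.2 kg.
Tool frame: the origin (TCP) lies at the very end of the fingers, on their centre line; the grasp point (between the pads) lies 19 mm behind it (grip_point_offset is the distance from the TCP to the grasp point, in mm); z points along the fingers, y is the direction in which the jaws open and shut (so a half turn about z gives the same grasp; the last joint's range is limited). The gripper opens to 88 mm and grips with 3 to 60 N. Pads are 18 mm wide; open, the fingers measure 123 mm over their backs; the gripper's body (75 mm by 187 mm) begins 45 mm behind the grasp point.
Start: joints at [-1.573, 0.313, 1.498, -0, 1.331, -0.223], TCP at [114.967, -512.263, 205.32] pointing down, gripper open.
Joint ranges: [-2.94, 2.94], [-0.97, 2.17], [0.19, 2.56], [-1.23, 4.37], [0.02, 3.11], [-2.88, 2.88]. Speed limits (rad/s): [2.39, 2.39, 3.01, 3.14, 3.14, 3.14].

INTERFACE

Orientations are given as a unit quaternion [x, y, z, w].
In Python, from plant import * gives the robot as it stands.
- The arm moves only by the tool move_arm, never from a script. Its argument "steps" is a list of rows, each an object with "translation": the shift along the tool's x, y, z in mm, a list of three; "turn": the turn, a rotation vector about the tool's x, y, z in rad, a list of three; "hand": the closure in counts, from 0 (fully open) to 255 (shut). In form: [{"translation": [dx, dy, dz], "turn": [ax, ay, az], "hand": hand}, ...]. A call has 1 to 5 rows; each row is the pose to reach, as a shift and turn from the pose measured when the call began, along the tool's axes at that moment; what a row does not reach only later rows make up. A row lasts 1/10 s, in which the tool goes at most 50 mm and 8.59 degrees, less where a joint would pass 70% of its speed; a pose out of reach is approached as far as the arm can. A call with a gripper value outside its range is refused whole. The fingers move at their own pace and stop on an object; "squeeze" is the grip in N (left out, the last holds). Time passes only in rows, so rows that repeat a pose let the fingers close. It gives the time, the measured TCP pose, the force and the opening at its end, in the units of the state.
- get_state(): the state, without advancing time (a new reading comes with each control period).
- snapshot(name): name is "scene" or "top" or "wrist"; returns (picture, depth): 420x560x3 uint8, blue, green, red; 420x560 float32, mm along the optical axis (not along the pixel's ray), 0 where there is no reading.
- get_calibration(name): a dict with "vfov" (degrees; the focal length in pixels is half the picture's height over the tangent of half this angle, whatever the lens; pixels are square), "cx", "cy" (the principal point, pixels), "xyz" and "rotation" of the camera in the world. Camera axes: x right, y up, looking along -z (the intrinsics and any distortion apply to the point x, -y, -z); pixel columns grow to the right and rows downward; lengths in mm; the calibration is good to about 2 mm. A picture is of the moment at which its call begins: read the wrist's pose just before it. get_calibration takes no time and is no camera call; for the wrist camera it gives the pose at the moment of the call.
- close_job(): hands the job in, once; it reports no verdict.
Trained networks look in the newest picture that a camera, given by its name, has taken for a name from the list of things; names that differ only in an ending like _2 or _b are one class to them, and where a whole thing is asked for, a point or a joint stands for the part that bears it (a point fixed in the world has none). Each returns a list of dicts, best first, with "conf" (0 to 1); they miss things now and then, are a little off and sometimes report something else, mostly with a low value. They report only what shows in the picture. A call takes as long as a camera call. They do not tell look-alikes from the thing itself.
- trace(target, camera): "pixels" (420x560 bool, what is visible of it) and "xy" ([column, row] in pixels, amid what is visible of it).
The state is a dict: "t": time; "qpos": joint angles; "dq": joint speeds; "tau": joint torques, N m; "position": TCP position; "ee_rot": TCP orientation; "wrist_force": force on the tool from outside, world axes, zero at the start; "wrist_torque": the same for the moment, N m; "width": finger opening in mm.
Only numpy, scipy, OpenCV 4.12 (cv2) and the standard library are available. Lean on these libraries where they do the work, as an engineer would, in place of code of your own. Each camera call takes 0.05 s, during which the arm holds its last target.

TASK

One of the two junction boxes on the bench still has its round black cap standing proud. Take the wide-footed seating tool, press it squarely down on that cap until it clicks fully home, then stand the tool upright on its foot on the open bench and let go. Do not touch the other box, which is finished.

Things in the scene. Friction and masses are not known exactly. Their poses are not given: they have to be found in the camera images.
- cap (a joint): Travel of the proud black snap cap into its box, in m: 0 as it stands proud (flange 10 mm above the box's lid), 0.010 fully home (flange flat on the lid), straight down. It gives 1 to 2 mm lightly, then resists with at most about 8 N (at 2 to 3 mm), springs back up if let go before half travel, and past about 6.5 mm snaps home by itself and stays there.
- cap_top (a point): Centre of the top face of the proud cap, a flat black round flange 50 mm in diameter and 4 mm thick on a 40 mm plug with a brass collar that shows while it is proud, in the middle of the lid of a grey die-cast junction box (100 x 80 mm, 45 mm high, with an aluminium lid) that is fixed to the bench. This point is 59 mm above the bench while proud and 49 mm when home. z is up.
- tool_mid (a point): Centre, half-way up (45 mm above its underside), of the seating tool, which stands upright and loose on the bench, z up along its axis. It is 90 mm high, about 0.15 kg: flat aluminium foot 40 mm in diameter and 12 mm thick, neck 20 mm in diameter up to 24 mm, then a straight round wooden handle 28 mm in diameter from 24 mm to 90 mm above the underside. The similar tool with no wide foot (85 mm high, straight all the way) is a bystander.
- done_box: The finished junction box, the same as the other, but its cap is already home (top of the cap 49 mm above the bench). Fixed to the bench; origin at the centre of its underside, z up, x along its 100 mm length. Not to be touched.
Mind the look-alikes: they are no part of the job. Leave any blue or brown look-alike of the part that bears cap alone.

How it is judged:
By the outcome, as a careful person would: the job done as asked, in the order asked, and still so for the second after the job is handed in, with the robot touching nothing.
It also fails if it takes over 62 s, if anything falls off the work surface, if the arm or the gripper's body presses on something with over 40 N, if the wrist force passes 120 N, or if a joint passes its speed limit or range.

## Working session

There is one attempt and no reset: what is moved stays moved. The work goes in short steps, Python scripts to look and compute and a tool call to move; the robot and the scene stay as the last step left them, time stands still between calls to the robot, and variables do not carry over. Pictures are saved under pics/ and viewed, and the job is handed in when it is done.

Besides the shell and the picture viewer there is one more tool, called after "Call:" as name([rows], argument=value, ...), one row to a line, values as JSON. move_arm: Moves the arm, as the interface text tells. Its arguments: {"type":"object","properties":{"steps":{"type":"array","items":{"type":"object","properties":{"translation":{"type":"array","items":{"type":"number"}},"turn":{"type":"array","items":{"type":"number"}},"hand":{"type":"number"}}}},"squeeze":{"type":"number"}},"required":["steps"]}

```bash
ls; mkdir -p pics
python3 - <<'E'
from plant import *
import cv2
s=get_state(); print(s)
for n in ["scene","top","wrist"]:
    c=get_calibration(n); print(n,c)
    p,d=snapshot(n); cv2.imwrite(f"pics/{n}0.png",p)
    import numpy as np; np.save(f"pics/{n}0.npy",d)
E
```

```text
pics
{'t': 0.0, 'qpos': array([-1.57341778e+00,  3.13435662e-01,  1.49845457e+00, -8.98250013e-06,
        1.33100308e+00, -2.23398880e-01]), 'dq': array([ 1.32354747e-04, -4.04052047e-04, -1.65139492e-03,  8.93331363e-05,
        2.16125306e-03, -7.42706836e-04]), 'tau': array([-1.45933856e-03, -4.02212834e+01, -2.52271342e+01,  6.93222857e-02,
        3.52298969e-02, -1.05397125e-04]), 'position': array([ 114.95587782, -511.95416366,  204.76185388]), 'ee_rot': array([ 9.93913023e-01,  1.10165696e-01,  6.90033632e-05, -6.46673720e-04]), 'wrist_force': array([ 0.0831068 , -0.38575708, -0.08064919]), 'wrist_torque': array([-0.03954649,  0.01931155,  0.00640024]), 'width': 88.28007751646575}
scene {'vfov': 49.82038756997973, 'cx': 283.2121133620221, 'cy': 211.15483981280022, 'xyz': array([1215.87557363,  439.1621875 ,  985.39909712]), 'rotation': array([0.15950056, 0.30124824, 0.82899593, 0.44336759])}
top {'vfov': 52.1375322410804, 'cx': 272.62545256116874, 'cy': 211.4073418714625, 'xyz': array([ 455.97927664,   43.14216853, 1089.18845935]), 'rotation': array([-0.04322535,  0.04107605,  0.71385821, -0.69774693])}
wrist {'vfov': 65.77386624520693, 'cx': 278.1299838582943, 'cy': 209.53334379347595, 'xyz': array([ 191.47201208, -495.4545842 ,  384.54760811]), 'rotation': array([-0.11711527,  0.09532323, -0.61771508,  0.77176782])}
```

View pics/scene0.png

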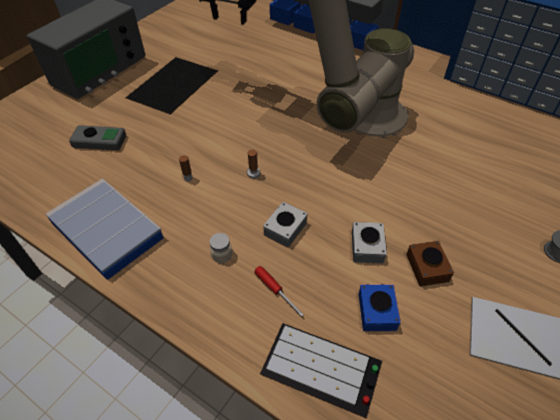

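View pics/top0.png

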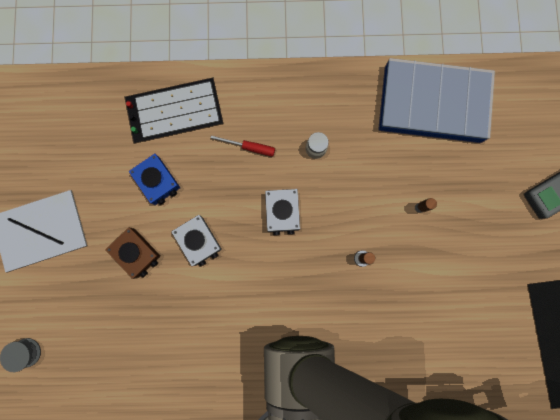

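View pics/wrist0.png

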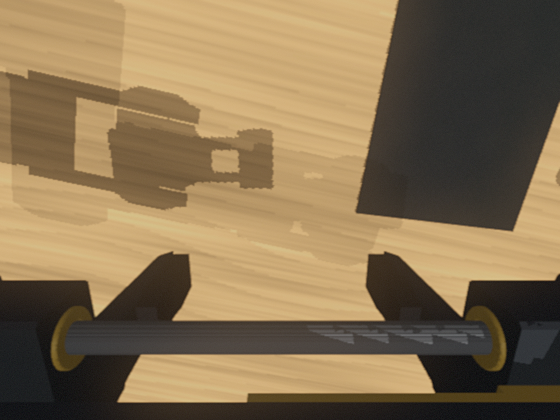

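The two grey boxes are at top-camera pixels (283,210) and (195,240). The footed tool is at (365,258) and the plain one at (427,205). Next I measure positions and heights.

```bash
cat > h.py <<'E'
from plant import *
import numpy as np, cv2
from scipy.spatial.transform import Rotation as R
def toworld(c,uv,d):
    uv=np.atleast_2d(uv).astype(float); d=np.atleast_1d(d)
    f=210/np.tan(np.radians(c['vfov']/2))
    p=np.c_[(uv[:,0]-c['cx'])/f*d,-(uv[:,1]-c['cy'])/f*d,-d]
    return R.from_quat(c['rotation']).apply(p)+c['xyz']
def toimg(c,P):
    f=210/np.tan(np.radians(c['vfov']/2))
    p=R.from_quat(c['rotation']).inv().apply(np.atleast_2d(P)-c['xyz'])
    return np.c_[c['cx']+f*p[:,0]/-p[:,2], c['cy']-f*p[:,1]/-p[:,2]]
E
python3 - <<'E'
from h import *
for cam in ["top","scene"]:
    p,d=snapshot(cam); c=get_calibration(cam)
    for t in ["cap","cap_top","tool_mid","done_box"]:
        for r in trace(t,cam):
            m=r['pixels']; v,u=np.nonzero(m&(d>0))
            W=toworld(c,np.c_[u,v],d[v,u]); 
            hi=W[W[:,2]>np.percentile(W[:,2],90)-4]
            print(cam,t,round(r['conf'],2),np.round(r['xy']),m.sum(),'med',np.median(W,0).round(1),'z90',np.percentile(W[:,2],[5,50,90,98]).round(1),'hi mean',hi.mean(0).round(1))
    if cam=="top":
        print([toworld(c,[u,v],d[v,u])[0].round(1) for u,v in [(283,210),(195,240),(240,300),(283,197),(195,226),(427,205),(365,258),(330,230)]])
    pp=p.copy()
    cv2.imwrite(f"pics/{cam}_z.png", cv2.resize(p[130:300,130:330] if cam=="top" else p[180:320,230:460],None,fx=3,fy=3,interpolation=cv2.INTER_CUBIC))
E
```

```text
top cap 0.75 [130. 251.] 348 med [489.4 392.9  59.1] z90 [55.1 59.1 61.6 63.1] hi mean [488.8 392.2  59.9]
top cap 0.72 [149. 176.] 328 med [672.9 340.6  59.2] z90 [54.7 59.2 61.9 63.3] hi mean [672.8 341.2  60.2]
top cap 0.61 [193. 239.] 286 med [514.7 235.3  59.2] z90 [55.9 59.2 61.9 63.5] hi mean [515.1 235.6  60. ]
top cap_top 0.64 [193. 238.] 301 med [515.1 235.1  59.2] z90 [55.9 59.2 61.8 63.4] hi mean [516.5 235.   60. ]
top cap_top 0.61 [128. 253.] 373 med [489.7 392.9  59. ] z90 [45.6 59.  61.5 63. ] hi mean [488.8 392.   59.9]
top cap_top 0.59 [150. 178.] 291 med [672.5 341.4  59.5] z90 [56.2 59.5 62.  63.4] hi mean [673.3 341.7  60.2]
top tool_mid 0.72 [362. 256.] 254 med [ 462.4 -169.1   69.9] z90 [ 8.8 69.9 91.1 93.1] hi mean [ 462.6 -175.3   90.1]
top done_box 0.86 [283. 214.] 1346 med [581.1  20.4  45.7] z90 [29.5 45.7 49.9 51.6] hi mean [585.4  20.9  48.3]
[array([583.2,  19.6,  51.8]), array([514.8, 233. ,  57.2]), array([365.7, 131.5,  -2.1]), array([615.9,  18.6,  47.5]), array([549.5, 234.9,  46.6]), array([ 583.5, -320. ,   82.8]), array([ 462.4, -165.9,   91.5])
[... 246 characters left out ...]
516.2 235.   60.8]
scene cap 0.54 [432. 255.] 257 med [490.9 392.1  59.5] z90 [56.6 59.5 61.4 63.4] hi mean [490.4 392.3  59.9]
scene cap_top 0.82 [432. 256.] 273 med [490.8 392.4  59.5] z90 [56.4 59.5 61.4 63.4] hi mean [489.6 392.4  59.8]
scene cap_top 0.58 [378. 302.] 337 med [674.  341.6  59.5] z90 [56.  59.5 61.4 62.7] hi mean [672.9 341.6  59.8]
scene cap_top 0.55 [368. 236.] 253 med [517.5 235.2  60.1] z90 [56.  60.1 62.4 63.8] hi mean [516.3 234.8  60.8]
scene tool_mid 0.6 [252. 163.] 312 med [ 469.9 -169.9   44.7] z90 [ 2.2 44.7 90.6 93.2] hi mean [ 464.  -174.2   91. ]
scene done_box 0.68 [285. 225.] 1306 med [597.9  28.2  45.3] z90 [ 5.4 45.3 49.8 51.9] hi mean [587.7  22.9  48.3]
```

View pics/scene_z.png

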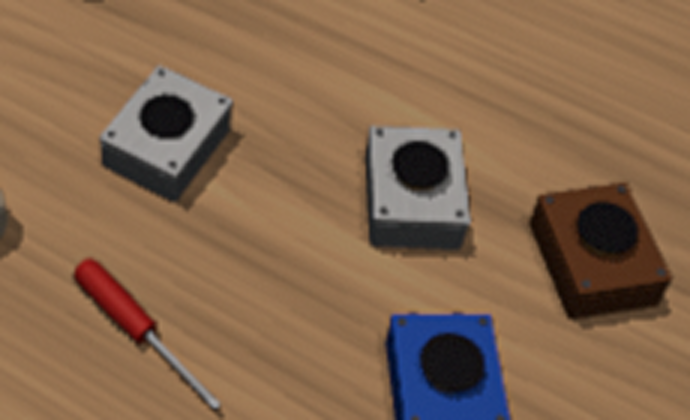

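Run:
```python
import sys
from h import *
import cv2
for cam in ["top","scene"]:
    p=cv2.imread(f"pics/{cam}0.png"); d=np.load(f"pics/{cam}0.npy"); c=get_calibration(cam)
    v,u=np.mgrid[:420,:560]; v=v.ravel();u=u.ravel(); dd=d.ravel(); k=dd>0
    W=toworld(c,np.c_[u,v],dd); br=p.reshape(-1,3).max(1)
    # black cap flange
    sel=k&(np.hypot(W[:,0]-515,W[:,1]-235)<40)&(W[:,2]>53)
    cs=W[sel]; 
    from scipy.optimize import minimize
    (cx,cy),r=cv2.minEnclosingCircle(cs[:,:2].astype(np.float32)); print(cam,'cap',cs.mean(0).round(1),np.median(cs,0).round(1),len(cs),(cx,cy,r))
    # pixel ellipse of dark
    dark=k&(np.hypot(W[:,0]-515,W[:,1]-235)<36)&(W[:,2]>50)&(br<75)
    m=np.zeros((420,560),np.uint8).ravel(); m[dark]=1; print('dark',W[dark].mean(0).round(1),dark.sum(), u[dark].mean(),v[dark].mean())
    # tool
    near=k&(np.hypot(W[:,0]-463,W[:,1]+173)<45)
    for lo,hi in [(85,97),(60,85),(30,60),(5,20)]:
        s=near&(W[:,2]>lo)&(W[:,2]<hi)
        if s.sum(): print(cam,'tool z',lo,hi,W[s].mean(0).round(1),s.sum(),np.percentile(W[s],[3,97],axis=0).round(1).tolist())
    # done box / cap
```

```text
top cap [515.8 235.3  59.2] [515.2 235.1  59.1] 333 (516.2178344726562, 235.36293029785156, 24.72906494140625)
dark [515.6 234.9  59.2] 313 194.06389776357827 239.65814696485623
top tool z 85 97 [ 462.7 -174.7   90. ] 113 [[450.8, -186.8, 86.6], [473.8, -163.4, 93.8]]
top tool z 60 85 [ 462.5 -164.4   73.4] 22 [[450.8, -170.1, 62.6], [475.0, -161.5, 84.1]]
top tool z 30 60 [ 462.  -164.5   46.8] 25 [[450.8, -169.5, 32.1], [474.7, -161.3, 57.7]]
top tool z 5 20 [ 462.  -168.2   11.3] 100 [[442.9, -187.7, 5.2], [481.2, -152.3, 16.1]]
scene cap [516.7 235.2  59.8] [517.1 235.4  59.8] 244 (516.3070068359375, 234.1760711669922, 25.950464248657227)
dark [517.1 235.   59.7] 241 369.85477178423236 234.64315352697096
scene tool z 85 97 [ 464.7 -174.2   90.4] 59 [[450.7, -186.2, 85.6], [475.3, -162.4, 94.5]]
scene tool z 60 85 [ 469.3 -169.4   72.1] 60 [[455.4, -183.4, 61.1], [476.4, -161.5, 83.0]]
scene tool z 30 60 [ 470.7 -169.8   45.4] 65 [[458.9, -182.4, 30.6], [476.9, -162.3, 59.2]]
scene tool z 5 20 [ 469.7 -170.8   11.3] 100 [[440.3, -193.3, 5.1], [497.8, -155.9, 18.2]]
```

The proud cap belongs to the grey box at about (516, 235). Its top is at z≈59, against about 49 for the other grey box. The footed tool is at about (462.5, -174). I'll move over the tool, staying high.

Call:
move_arm([
  {"translation":[35,-21,0],"turn":[0,0,0],"hand":0},
  {"translation":[75,-46,0],"turn":[0,0,0],"hand":0},
  {"translation":[115,-71,0],"turn":[0,0,0],"hand":0},
  {"translation":[155,-96,0],"turn":[0,0,0],"hand":0},
  {"translation":[195,-120,0],"turn":[0,0,0],"hand":0},
])

```text
t: 1.15
position: [280.0, -351.0, 205.5]
ee_rot: [0.994, 0.11, 0.0, 0.0]
wrist_force: [0.1, -1.0, -0.4]
width: 88.1
```

```bash
cat >> h.py <<'E'
def rel(target):
    s=get_state(); return R.from_quat(s['ee_rot']).inv().apply(np.array(target)-s['position']).round(1)
def yawtilt():
    s=get_state(); M=R.from_quat(s['ee_rot']).as_matrix(); return M[:,0].round(4),M[:,2].round(4),s['qpos'].round(2)
E
python3 -c "
from h import *
print(rel([462.5,-174,205]),yawtilt(),get_state()['t'],get_state()['position'])"
```

```text
[ 216.8 -132.8    0.5] (array([9.758e-01, 2.186e-01, 1.000e-04]), array([ 2.e-04, -4.e-04, -1.e+00]), array([-1.16,  0.14,  1.71,  0.  ,  1.29,  0.19])) 1.15 [ 279.95299517 -350.96914899  205.49918013]
```

Call:
move_arm([
  {"translation":[40,-24,0],"turn":[0,0,0],"hand":0},
  {"translation":[80,-49,0],"turn":[0,0,0],"hand":0},
  {"translation":[120,-73,0],"turn":[0,0,0],"hand":0},
  {"translation":[160,-98,0],"turn":[0,0,0],"hand":0},
  {"translation":[195,-120,0],"turn":[0,0,0],"hand":0},
])

```text
t: 1.65
position: [445.3, -189.4, 205.7]
ee_rot: [0.994, 0.11, 0.0, 0.0]
wrist_force: [-0.5, -1.3, -0.4]
width: 88.0
```

Call:
move_arm([
  {"translation":[30,-19,0],"turn":[0,0,0],"hand":0},
  {"translation":[45,-30,0],"turn":[0,0,0],"hand":0},
  {"translation":[45,-30,0],"turn":[0,0,0],"hand":0},
])

```text
t: 1.95
position: [483.6, -148.7, 205.5]
ee_rot: [0.994, 0.112, 0.0, 0.0]
wrist_force: [-0.4, -0.1, -0.4]
width: 88.2
```

Run:
```python
from h import *
c=get_calibration("wrist"); p,d=snapshot("wrist"); cv2.imwrite("pics/w1.png",p); np.save("pics/w1.npy",d)
r=trace("tool_mid","wrist")
for x in r: print(x['conf'],x['xy'],x['pixels'].sum())
v,u=np.mgrid[:420,:560]; v=v.ravel();u=u.ravel(); dd=d.ravel(); k=dd>0
W=toworld(c,np.c_[u,v],dd)
near=k&(np.hypot(W[:,0]-463,W[:,1]+173)<45)
for lo,hi in [(85,97),(60,85),(30,60),(6,20)]:
    s=near&(W[:,2]>lo)&(W[:,2]<hi)
    if s.sum(): print('tool z',lo,hi,W[s].mean(0).round(1),s.sum(),np.percentile(W[s],[2,98],axis=0).round(1).tolist())
print(rel([462.5,-174,205]),yawtilt(),get_state()['t'],get_state()['position'])
```

```text
0.62 [294.7, 205.6] 1435
tool z 85 97 [ 463.7 -175.3   89.8] 608 [[451.0, -187.8, 86.8], [475.5, -163.3, 91.5]]
tool z 60 85 [ 472.5 -171.1   72.7] 184 [[462.0, -184.9, 60.5], [476.3, -162.0, 84.3]]
tool z 30 60 [ 472.9 -171.2   45.8] 168 [[463.3, -184.8, 30.7], [476.4, -162.0, 59.4]]
tool z 6 20 [ 470.3 -172.1   12. ] 385 [[449.4, -193.8, 7.7], [481.7, -157.0, 13.7]]
[-24.5  18.6   0.6] (array([9.756e-01, 2.197e-01, 1.000e-04]), array([ 3.e-04, -7.e-04, -1.e+00]), array([-0.53,  0.27,  1.56, -0.  ,  1.32,  0.82])) 2.05 [ 482.33359288 -150.4749491   205.53990291]
```

View pics/w1.png

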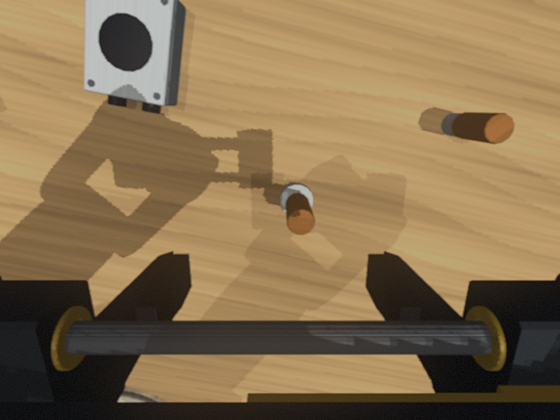

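The wrist camera puts the tool at about (463, -175), which agrees with the top camera. In the wrist picture it is at pixel (297,210), with its bright foot visible. Centring over it now.

Call:
move_arm([
  {"translation":[-12,10,0],"turn":[0,0,0],"hand":0},
  {"translation":[-24.2,19.7,20],"turn":[0,0,0],"hand":0},
  {"translation":[-24.2,19.7,60],"turn":[0,0,0],"hand":0},
  {"translation":[-24.2,19.7,80],"turn":[0,0,0],"hand":0},
  {"translation":[-24.2,19.7,80],"turn":[0,0,0],"hand":0},
])

```text
t: 2.55
position: [461.1, -175.4, 123.5]
ee_rot: [0.994, 0.11, -0.002, -0.001]
wrist_force: [0.6, 0.1, 0.4]
width: 88.4
```

Run:
```python
from h import *
print(rel([463,-175,41]),yawtilt(),get_state()['t'],get_state()['position'])
```

```text
[ 2.2  0.3 82.5] (array([ 0.976 ,  0.2179, -0.0034]), array([-0.004 ,  0.0019, -1.    ]), array([-0.6 ,  0.33,  1.7 , -0.  ,  1.11,  0.75])) 2.55 [ 461.09185236 -175.38208448  123.48993107]
```

Call:
move_arm([
  {"translation":[2,0.3,25],"turn":[0,0,0],"hand":0},
  {"translation":[2,0.3,50],"turn":[0,0,0],"hand":0},
  {"translation":[2.2,0.3,72],"turn":[0,0,0],"hand":0},
  {"translation":[2.2,0.3,82],"turn":[0,0,0],"hand":0},
  {"translation":[2.2,0.3,82.5],"turn":[0,0,0],"hand":0},
])

```text
t: 3.05
position: [462.8, -175.5, 41.2]
ee_rot: [0.994, 0.109, -0.002, -0.001]
wrist_force: [1.3, 0.0, -0.5]
width: 88.3
```

Run:
```python
from h import *
snapshot("scene")
print(rel([463,-175,41]),yawtilt(),get_state()['t'],get_state()['position'])
M=R.from_quat(get_state()['ee_rot'])
# rotation to perfect down with same yaw
z=M.as_matrix()[:,2]; ax=np.cross(z,[0,0,-1]); print('turn fix (tool)',M.inv().apply(ax).round(4))
c=get_calibration("wrist"); p,d=snapshot("wrist"); cv2.imwrite("pics/w2.png",p)
```

```text
[-0.1 -0.7  0.9] (array([ 0.9761,  0.2174, -0.0028]), array([-0.0031,  0.0013, -1.    ]), array([-0.6 ,  0.45,  1.78, -0.  ,  0.92,  0.75])) 3.1 [ 463.28950791 -175.67704302   41.85220588]
turn fix (tool) [-0.002   0.0028  0.    ]
```

View pics/w2.png

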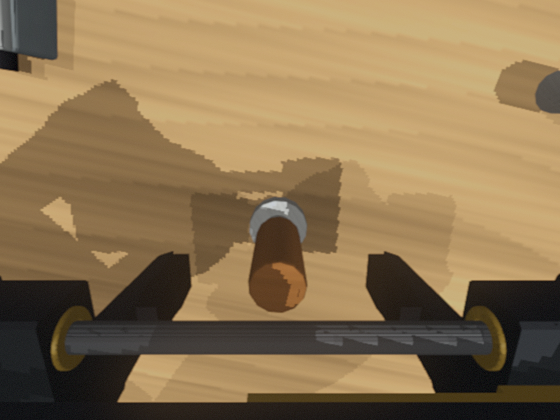

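The tool stands upright between the open fingers, at wrist pixel (277,285). Closing with a tiny tilt correction.

Call:
move_arm([
  {"translation":[0,-0.5,0.5],"turn":[-0.002,0.003,0],"hand":100},
  {"translation":[0,-0.5,0.5],"turn":[-0.002,0.003,0],"hand":150},
  {"translation":[0,-0.5,0.5],"turn":[-0.002,0.003,0],"hand":220},
  {"translation":[0,-0.5,0.5],"turn":[-0.002,0.003,0],"hand":220},
  {"translation":[0,-0.5,0.5],"turn":[-0.002,0.003,0],"hand":220},
], squeeze=30)

```text
t: 3.65
position: [463.5, -175.2, 41.9]
ee_rot: [0.994, 0.109, 0.001, 0.0]
wrist_force: [-0.2, -0.0, -0.1]
width: 50.1
```

Call:
move_arm([
  {"translation":[0,0,0],"turn":[0,0,0],"hand":220},
  {"translation":[0,0,0],"turn":[0,0,0],"hand":220},
  {"translation":[0,0,0],"turn":[0,0,0],"hand":220},
])

```text
t: 3.95
position: [463.5, -175.3, 41.8]
ee_rot: [0.994, 0.109, 0.001, 0.0]
wrist_force: [0.4, -0.0, -0.6]
width: 27.4
```

Run:
```python
from h import *
s=get_state(); print(s['t'],s['position'],s['width'],s['wrist_force'],yawtilt())
c=get_calibration("wrist"); p,d=snapshot("wrist"); cv2.imwrite("pics/w3.png",p)
```

```text
3.95 [ 463.47651615 -175.2527033    41.83387084] 27.35308421097771 [ 0.44900569 -0.00077486 -0.55984181] (array([9.761e-01, 2.175e-01, 9.000e-04]), array([ 1.1e-03, -5.0e-04, -1.0e+00]), array([-0.6 ,  0.45,  1.78,  0.  ,  0.91,  0.75]))
```

View pics/w3.png

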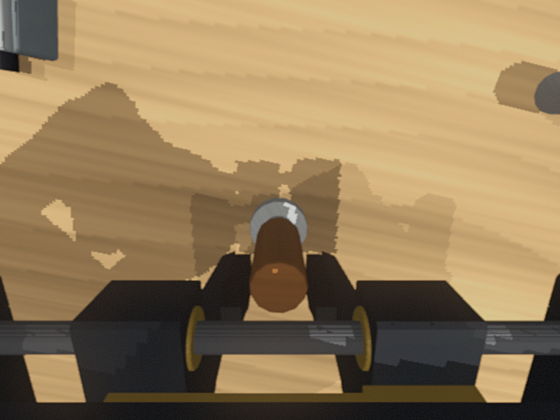

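It is gripped, at 27.4 mm opening. The tool's underside is 41.8 mm below the TCP. Lifting.

Call:
move_arm([
  {"translation":[0,0,-5],"turn":[0,0,0],"hand":220},
  {"translation":[0,0,-25],"turn":[0,0,0],"hand":220},
  {"translation":[0,0,-60],"turn":[0,0,0],"hand":220},
  {"translation":[0,0,-100],"turn":[0,0,0],"hand":220},
  {"translation":[0,0,-120],"turn":[0,0,0],"hand":220},
])

```text
t: 4.5
position: [464.0, -175.6, 165.2]
ee_rot: [0.994, 0.109, 0.002, 0.002]
wrist_force: [1.5, 0.3, -2.0]
width: 27.4
```

Run:
```python
from h import *
s=get_state(); print(s['t'],s['position'],s['width'],s['wrist_force'],yawtilt(), rel([516,235,170]))
c=get_calibration("wrist"); p,d=snapshot("wrist"); cv2.imwrite("pics/w4.png",p)
```

```text
4.5 [ 464.03779001 -175.58740488  165.15017287] 27.40330828717774 [ 1.4545373   0.28349945 -1.96505106] (array([0.976 , 0.2177, 0.0037]), array([ 0.0044, -0.0028, -1.    ]), array([-0.6 ,  0.28,  1.65,  0.  ,  1.21,  0.75])) [ 140.1 -389.4   -5.8]
```

View pics/w4.png

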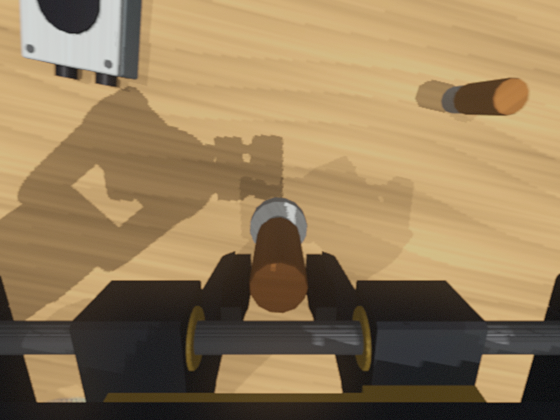

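The tool is lifted and straight in the gripper. Carrying it to the proud cap.

Call:
move_arm([
  {"translation":[9,-25,-5],"turn":[0,0,0],"hand":220},
  {"translation":[22,-62,-8],"turn":[0,0,0],"hand":220},
  {"translation":[37,-103,-8],"turn":[0,0,0],"hand":220},
  {"translation":[52,-145,-8],"turn":[0,0,0],"hand":220},
  {"translation":[67,-187,-8],"turn":[0,0,0],"hand":220},
])

```text
t: 5.05
position: [489.0, 22.8, 173.6]
ee_rot: [0.994, 0.109, 0.003, 0.003]
wrist_force: [0.5, -0.3, -1.0]
width: 27.3
```

Run:
```python
from h import *
s=get_state(); print(s['t'],s['position'],s['width'],s['wrist_force'],yawtilt(), rel([516,235,170]))
```

```text
5.05 [489.04199364  22.78717956 173.63176605] 27.258164091877347 [ 0.48974226 -0.33121381 -1.03735658] (array([0.9761, 0.2174, 0.0051]), array([ 0.0063, -0.0046, -1.    ]), array([-0.19,  0.26,  1.65, -0.  ,  1.22,  1.16])) [  72.4 -201.3    2.8]
```

Call:
move_arm([
  {"translation":[14,-40,0],"turn":[0.003,-0.002,0],"hand":220},
  {"translation":[29,-80,0],"turn":[0.006,-0.005,0],"hand":220},
  {"translation":[43,-120,0],"turn":[0.006,-0.005,0],"hand":220},
  {"translation":[58,-160,0],"turn":[0.006,-0.005,0],"hand":220},
  {"translation":[66,-185,0],"turn":[0.006,-0.005,0],"hand":220},
])

```text
t: 5.55
position: [512.7, 220.3, 171.8]
ee_rot: [0.994, 0.11, -0.001, -0.0]
wrist_force: [1.0, -0.1, -1.7]
width: 27.0
```

Call:
move_arm([
  {"translation":[0,0,0],"turn":[0,0,0],"hand":220},
  {"translation":[0,0,0],"turn":[0,0,0],"hand":220},
])

```text
t: 5.75
position: [512.2, 220.4, 170.8]
ee_rot: [0.994, 0.111, -0.002, -0.0]
wrist_force: [0.2, -1.2, -1.4]
width: 27.7
```

```bash
cat >> h.py <<'E'
def fix():
    M=R.from_quat(get_state()['ee_rot']); z=M.as_matrix()[:,2]
    return M.inv().apply(np.cross(z,[0,0,-1])).round(4)
E
python3 - <<'E'
from h import *
s=get_state(); print(s['t'],s['position'],s['width'],s['wrist_force'],yawtilt(), rel([516,235,130]),fix())
for cam in ["scene","top","wrist"]:
    c=get_calibration(cam); p,d=snapshot(cam); cv2.imwrite(f"pics/{cam}5.png",p); np.save(f"pics/{cam}5.npy",d)
    if cam=="wrist":
        v,u=np.mgrid[:420,:560]; v=v.ravel();u=u.ravel(); dd=d.ravel(); k=dd>0
        W=toworld(c,np.c_[u,v],dd); sel=k&(np.hypot(W[:,0]-515,W[:,1]-235)<40)&(W[:,2]>53)&(W[:,2]<65)
        if sel.sum()>10:
          print('cap',sel.sum(),W[sel].mean(0),np.percentile(W[sel],[1,99],axis=0))
        sel=k&(W[:,2]>40)&(W[:,2]<50)&(np.hypot(W[:,0]-515,W[:,1]-235)<90); print('lid',sel.sum(),W[sel].mean(0))
E
```

```text
5.75 [512.16325696 220.38027321 170.78692337] 27.6604089573722 [ 0.18263422 -1.19138329 -1.35895906] (array([ 0.9755,  0.2202, -0.003 ]), array([-3.1e-03, -2.0e-04, -1.0e+00]), array([0.2 , 0.41, 1.45, 0.  , 1.28, 1.54])) [  7.1 -13.4  40.8] [-0.0004  0.003   0.    ]
cap 1845 [519.44629398 237.63192793  59.28308075] [[494.54996633 212.58400297  57.55271009]
 [539.71137018 258.67876492  60.913919  ]]
lid 4900 [529.24252305 242.12663255  45.24023526]
```

View pics/wrist5.png

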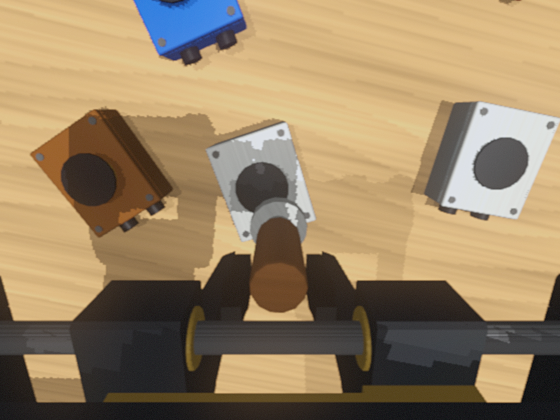

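View pics/scene5.png

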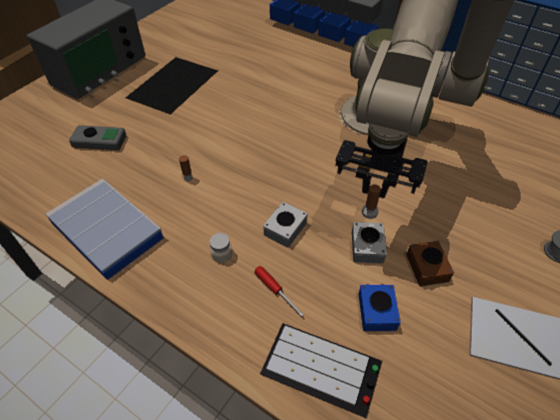

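The foot is just short of the cap. The cap centre stays at about (515.5, 235) by the wrist view's edges. Centring above it and levelling.

Call:
move_arm([
  {"translation":[3.5,-7,10],"turn":[0,0.003,0],"hand":220},
  {"translation":[6.8,-13.4,25],"turn":[0,0.003,0],"hand":220},
  {"translation":[6.8,-13.4,45],"turn":[0,0.003,0],"hand":220},
  {"translation":[6.8,-13.4,56],"turn":[0,0.003,0],"hand":220},
  {"translation":[6.8,-13.4,58],"turn":[0,0.003,0],"hand":220},
])

```text
t: 6.4
position: [515.5, 233.7, 111.6]
ee_rot: [0.994, 0.109, -0.001, -0.0]
wrist_force: [-0.3, -0.8, -0.5]
width: 27.0
```

Call:
move_arm([
  {"translation":[0,0,0],"turn":[0,0,0],"hand":220},
  {"translation":[0,0,0],"turn":[0,0,0],"hand":220},
])

```text
t: 6.6
position: [515.7, 233.7, 111.9]
ee_rot: [0.994, 0.109, -0.001, -0.0]
wrist_force: [0.2, 0.5, -1.2]
width: 27.0
```

Run:
```python
from h import *
s=get_state(); print(s['t'],s['position'],s['width'],s['wrist_force'],yawtilt(), rel([515.7,235,112]),fix())
for cam in ["scene","wrist"]:
    c=get_calibration(cam); p,d=snapshot(cam); cv2.imwrite(f"pics/{cam}6.png",cv2.resize(p[130:290,280:470],None,fx=4,fy=3.7,interpolation=cv2.INTER_CUBIC) if cam=="scene" else p); np.save(f"pics/{cam}6.npy",d)
    v,u=np.mgrid[:420,:560]; v=v.ravel();u=u.ravel(); dd=d.ravel(); k=dd>0
    W=toworld(c,np.c_[u,v],dd); n=k&(np.hypot(W[:,0]-515,W[:,1]-235)<40)
    for lo,hi in [(53,65),(73,84),(95,110)]:
        sel=n&(W[:,2]>lo)&(W[:,2]<hi)
        if sel.sum()>10: print(cam,lo,hi,sel.sum(),W[sel].mean(0).round(1),np.percentile(W[sel],[1,99],axis=0).round(1).tolist())
```

```text
6.6 [515.71601352 233.67552015 111.91795904] 26.971160306297215 [ 0.15661647  0.50667951 -1.17282038] (array([ 0.976 ,  0.2176, -0.0015]), array([-1.6e-03,  1.0e-04, -1.0e+00]), array([0.22, 0.49, 1.5 , 0.  , 1.16, 1.57])) [ 0.3 -1.3 -0.1] [-0.0004  0.0015  0.    ]
scene 53 65 121 [526.1 239.   59.6] [[501.2, 211.8, 55.5], [539.7, 258.2, 63.1]]
scene 73 84 79 [523.2 235.2  80.9] [[503.5, 213.9, 73.8], [534.6, 252.2, 83.9]]
scene 95 110 36 [523.8 236.6 103.3] [[514.4, 223.7, 95.8], [529.2, 246.5, 109.9]]
wrist 53 65 1064 [527.7 241.   59.2] [[501.9, 212.1, 56.6], [540.5, 259.4, 60.7]]
wrist 73 84 1218 [524.1 235.2  81.8] [[504.4, 214.5, 73.7], [534.5, 252.3, 83.8]]
wrist 95 110 270 [525.6 235.8 103.8] [[515.3, 221.2, 97.4], [528.9, 247.1, 109.8]]
```

View pics/wrist6.png

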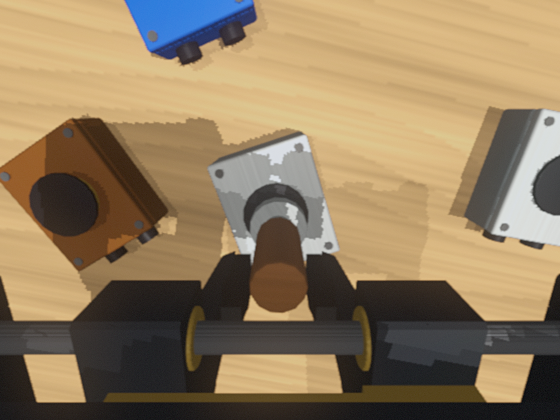

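View pics/scene6.png

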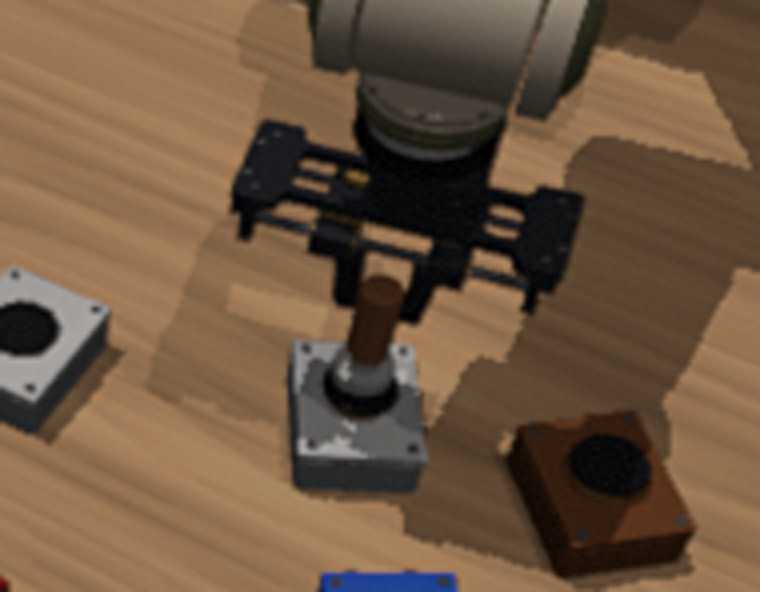

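The foot (centre ≈514.6, 233.3) is about 1.7 mm off the cap (≈515.5, 235.2). I'll trim that and then press.

Call:
move_arm([
  {"translation":[1.1,-1.5,0],"turn":[0,0.0015,0],"hand":220},
  {"translation":[1.1,-1.5,4],"turn":[0,0.0015,0],"hand":220},
  {"translation":[1.1,-1.5,8],"turn":[0,0.0015,0],"hand":220},
  {"translation":[1.1,-1.5,11],"turn":[0,0.0015,0],"hand":220},
  {"translation":[1.1,-1.5,12],"turn":[0,0.0015,0],"hand":220},
], squeeze=40)

```text
t: 7.2
position: [516.4, 235.4, 99.7]
ee_rot: [0.994, 0.109, -0.0, -0.0]
wrist_force: [0.1, -0.8, -1.0]
width: 26.6
```

Run:
```python
from h import *
s=get_state(); print(s['t'],s['position'],s['width'],s['wrist_force'],yawtilt(), rel([516.5,235.2,90]),fix())
```

```text
7.2 [516.39786634 235.37405907  99.71907767] 26.602333847856844 [ 0.12058624 -0.81076097 -0.99656869] (array([ 9.760e-01,  2.176e-01, -1.000e-04]), array([-2.e-04,  4.e-04, -1.e+00]), array([0.22, 0.5 , 1.51, 0.  , 1.13, 1.57])) [0.1 0.2 9.7] [-0.0005  0.0001  0.    ]
```

Position and tilt are good. Pressing straight down.

Call:
move_arm([
  {"translation":[0,0,2],"turn":[0,0,0],"hand":220},
  {"translation":[0,0,4],"turn":[0,0,0],"hand":220},
  {"translation":[0,0,6],"turn":[0,0,0],"hand":220},
  {"translation":[0,0,8],"turn":[0,0,0],"hand":220},
  {"translation":[0,0,9],"turn":[0,0,0],"hand":220},
])

```text
t: 7.7
position: [516.5, 235.4, 90.8]
ee_rot: [0.994, 0.109, 0.0, -0.0]
wrist_force: [-1.0, -1.5, 6.9]
width: 27.1
```

Run:
```python
from h import *
s=get_state(); print(s['t'],s['position'],s['width'],s['wrist_force'],yawtilt(), rel([516.5,235.2,90]),fix())
```

```text
7.7 [516.50387803 235.38114715  90.79182443] 27.060053746615164 [-1.01166257 -1.5463314   6.9404296 ] (array([9.760e-01, 2.176e-01, 2.000e-04]), array([ 1.e-04,  4.e-04, -1.e+00]), array([0.22, 0.52, 1.51, 0.  , 1.11, 1.57])) [-0.   0.2  0.8] [-0.0004 -0.0002  0.    ]
```

Call:
move_arm([
  {"translation":[0,0,0.8],"turn":[0,0,0],"hand":220},
  {"translation":[0,0,1.5],"turn":[0,0,0],"hand":220},
  {"translation":[0,0,1.5],"turn":[0,0,0],"hand":220},
])

```text
t: 8.0
position: [517.1, 235.5, 90.8]
ee_rot: [0.994, 0.109, 0.001, -0.0]
wrist_force: [-2.5, -1.1, 12.3]
width: 26.8
```

Run:
```python
from h import *
s=get_state(); print(s['t'],s['position'],s['width'],s['wrist_force'],yawtilt(),fix())
for cam in ["scene","wrist"]:
    c=get_calibration(cam); p,d=snapshot(cam); cv2.imwrite(f"pics/{cam}7.png",cv2.resize(p[130:290,280:470],None,fx=4,fy=3.7,interpolation=cv2.INTER_CUBIC) if cam=="scene" else p)
    v,u=np.mgrid[:420,:560]; v=v.ravel();u=u.ravel(); dd=d.ravel(); k=dd>0; br=p.reshape(-1,3).max(1)
    W=toworld(c,np.c_[u,v],dd); n=k&(np.hypot(W[:,0]-516,W[:,1]-235)<24.5)&(np.hypot(W[:,0]-516,W[:,1]-235)>20)&(W[:,2]<70)&(W[:,2]>40)
    print(cam,n.sum(),np.percentile(W[n][:,2],[10,25,50,75,90]).round(1))
```

```text
8.0 [517.13146106 235.53238147  90.76787083] 26.8310386641141 [-2.48871833 -1.1333667  12.33826569] (array([0.976 , 0.2177, 0.0024]), array([ 2.2e-03,  9.0e-04, -1.0e+00]), array([0.22, 0.52, 1.51, 0.  , 1.11, 1.57])) [-0.0003 -0.0024 -0.    ]
scene 74 [45.7 47.6 49.4 50.9 52.5]
wrist 751 [48.2 48.7 49.2 49.6 50. ]
```

View pics/wrist7.png

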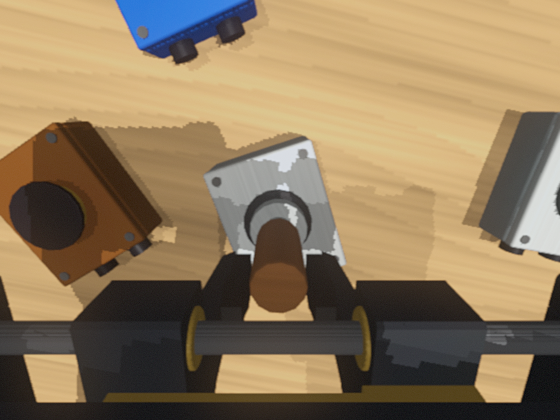

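View pics/scene7.png

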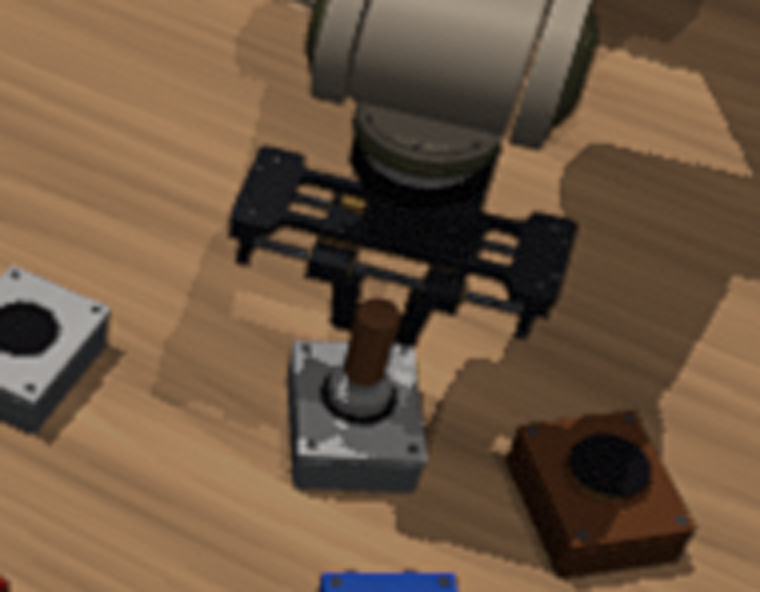

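The cap reads 49.2 mm at its rim and the TCP is stopped hard at 90.8, which is the home height. The brass collar no longer shows. Lifting off.

Call:
move_arm([
  {"translation":[0,0,-3],"turn":[0,-0.002,0],"hand":220},
  {"translation":[0,0,-15],"turn":[0,-0.002,0],"hand":220},
  {"translation":[0,0,-40],"turn":[0,-0.002,0],"hand":220},
  {"translation":[0,0,-60],"turn":[0,-0.002,0],"hand":220},
  {"translation":[0,0,-65],"turn":[0,-0.002,0],"hand":220},
])

```text
t: 8.6
position: [517.9, 235.7, 158.3]
ee_rot: [0.994, 0.11, 0.002, -0.0]
wrist_force: [0.5, 0.3, -1.1]
width: 27.2
```

Run:
```python
from h import *
s=get_state(); print(s['t'],s['position'],s['width'],s['wrist_force'],yawtilt(),fix(),rel([420,80,155]))
for cam in ["wrist","top"]:
    c=get_calibration(cam); p,d=snapshot(cam); cv2.imwrite(f"pics/{cam}8.png",p)
    v,u=np.mgrid[:420,:560]; v=v.ravel();u=u.ravel(); dd=d.ravel(); k=dd>0; br=p.reshape(-1,3).max(1)
    W=toworld(c,np.c_[u,v],dd); rr=np.hypot(W[:,0]-516,W[:,1]-235); n=k&(rr<24)&(W[:,2]<70)&(W[:,2]>40)
    print(cam,n.sum(),np.percentile(W[n][:,2],[10,25,50,75,90]).round(1) if n.sum() else '')
    # bench free around target
    n=k&(np.hypot(W[:,0]-420,W[:,1]-80)<70); print('spot',n.sum(),np.percentile(W[n][:,2],[1,50,99]).round(1) if n.sum() else '')
```

```text
8.6 [517.8887592  235.70985041 158.25464407] 27.219847387959636 [ 0.47562223  0.25862751 -1.10534407] (array([0.976 , 0.2177, 0.0042]), array([ 0.0041,  0.0013, -1.    ]), array([0.22, 0.44, 1.43, 0.  , 1.26, 1.57])) [-0.0004 -0.0042 -0.    ] [-129.5  130.7    2.7]
wrist 1133 [48.4 48.9 49.3 49.8 50.2]
spot 3553 [-1.5  0.1  1.7]
top 49 [46.5 47.6 49.1 50.5 51.4]
spot 2459 [-4.4  0.2  4.8]
```

View pics/wrist8.png

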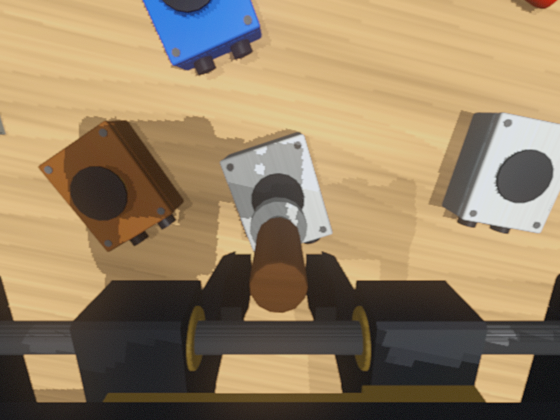

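The cap stays home (49.3 mm) with the tool clear of it. The bench around (420, 80) is open. Moving there.

Call:
move_arm([
  {"translation":[-25,25,0],"turn":[0,-0.004,0],"hand":220},
  {"translation":[-50,50,0],"turn":[0,-0.004,0],"hand":220},
  {"translation":[-80,80,0],"turn":[0,-0.004,0],"hand":220},
  {"translation":[-108,108,0],"turn":[0,-0.004,0],"hand":220},
  {"translation":[-129,130,0],"turn":[0,-0.004,0],"hand":220},
])

```text
t: 9.2
position: [417.6, 79.3, 154.9]
ee_rot: [0.994, 0.109, -0.002, -0.0]
wrist_force: [-0.4, -0.2, -1.8]
width: 26.7
```

Call:
move_arm([
  {"translation":[0,0,25],"turn":[0,0,0],"hand":220},
  {"translation":[0,0,50],"turn":[0,0,0],"hand":220},
  {"translation":[0,0,75],"turn":[0,0,0],"hand":220},
  {"translation":[0,0,90],"turn":[0,0,0],"hand":220},
  {"translation":[0,0,90],"turn":[0,0,0],"hand":220},
])

```text
t: 9.7
position: [415.2, 79.4, 62.6]
ee_rot: [0.994, 0.109, -0.005, -0.001]
wrist_force: [1.0, -0.4, -0.5]
width: 27.1
```

Run:
```python
from h import *
s=get_state(); print(s['t'],s['position'],s['width'],s['wrist_force'],yawtilt(),fix(),rel([420,80,41.8]))
c=get_calibration("wrist"); p,d=snapshot("wrist"); cv2.imwrite(f"pics/wrist9.png",p)
p,d=snapshot("scene"); cv2.imwrite(f"pics/scene9.png",p)
```

```text
9.7 [415.22274358  79.36567574  62.58019647] 27.140572958711097 [ 1.04352382 -0.35955213 -0.52552437] (array([ 0.9761,  0.2172, -0.0103]), array([-1.060e-02,  3.000e-04, -9.999e-01]), array([-0.09,  0.28,  1.96, -0.  ,  0.91,  1.26])) [-0.0026  0.0103 -0.    ] [ 5.   0.5 20.7]
```

View pics/wrist9.png

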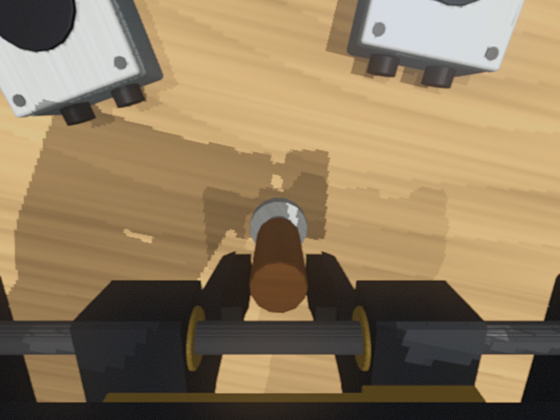

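Clear bench lies below. Fixing the 0.01 rad tilt and lowering, stopping just above the bench.

Call:
move_arm([
  {"translation":[0,0,0],"turn":[-0.003,0.01,0],"hand":220},
  {"translation":[0,0,6],"turn":[-0.003,0.01,0],"hand":220},
  {"translation":[0,0,12],"turn":[-0.003,0.01,0],"hand":220},
  {"translation":[0,0,17],"turn":[-0.003,0.01,0],"hand":220},
  {"translation":[0,0,17],"turn":[-0.003,0.01,0],"hand":220},
])

```text
t: 10.3
position: [416.4, 79.3, 47.1]
ee_rot: [0.994, 0.109, 0.002, 0.001]
wrist_force: [0.7, 0.0, -1.4]
width: 26.7
```

Run:
```python
from h import *
s=get_state(); print(s['t'],s['position'],s['width'],s['wrist_force'],yawtilt(),fix())
```

```text
10.3 [416.39757772  79.3182842   47.08168195] 26.701532465874152 [ 0.73705517  0.03836065 -1.3606833 ] (array([0.9761, 0.2173, 0.0029]), array([ 3.1e-03, -8.0e-04, -1.0e+00]), array([-0.09,  0.31,  1.98, -0.  ,  0.85,  1.26])) [ 0.0014 -0.0029  0.    ]
```

Call:
move_arm([
  {"translation":[0,0,2],"turn":[0.001,-0.003,0],"hand":220},
  {"translation":[0,0,4],"turn":[0.001,-0.003,0],"hand":220},
  {"translation":[0,0,5],"turn":[0.001,-0.003,0],"hand":220},
  {"translation":[0,0,5.4],"turn":[0.001,-0.003,0],"hand":220},
  {"translation":[0,0,5.4],"turn":[0.001,-0.003,0],"hand":220},
])

```text
t: 10.8
position: [416.6, 79.3, 41.9]
ee_rot: [0.994, 0.109, 0.0, 0.0]
wrist_force: [-0.6, -0.3, 0.6]
width: 26.5
```

Run:
```python
from h import *
s=get_state(); print(s['t'],s['position'],s['width'],s['wrist_force'],yawtilt(),fix())
```

```text
10.8 [416.57272663  79.30740772  41.86879888] 26.484725010947013 [-0.5632076  -0.250738    0.62602536] (array([9.761e-01, 2.174e-01, 3.000e-04]), array([ 4.e-04, -5.e-04, -1.e+00]), array([-0.09,  0.32,  1.98, -0.  ,  0.84,  1.26])) [ 0.0006 -0.0003 -0.    ]
```

The foot is on the bench: TCP height matches, and the tool's weight is off the wrist. Releasing.

Call:
move_arm([
  {"translation":[0,0,0],"turn":[0,0,0],"hand":165},
  {"translation":[0,0,0],"turn":[0,0,0],"hand":140},
  {"translation":[0,0,0],"turn":[0,0,0],"hand":90},
  {"translation":[0,0,0],"turn":[0,0,0],"hand":40},
  {"translation":[0,0,0],"turn":[0,0,0],"hand":0},
])

```text
t: 11.3
position: [416.5, 79.3, 41.8]
ee_rot: [0.994, 0.109, 0.0, 0.0]
wrist_force: [-0.2, 0.2, 0.2]
width: 61.1
```

Call:
move_arm([
  {"translation":[0,0,0],"turn":[0,0,0],"hand":0},
  {"translation":[0,0,0],"turn":[0,0,0],"hand":0},
  {"translation":[0,0,0],"turn":[0,0,0],"hand":0},
  {"translation":[0,0,0],"turn":[0,0,0],"hand":0},
])

```text
t: 11.7
position: [416.6, 79.3, 41.9]
ee_rot: [0.994, 0.109, 0.0, 0.0]
wrist_force: [0.6, -0.1, 0.2]
width: 88.1
```

Run:
```python
from h import *
s=get_state(); print(s['t'],s['position'],s['width'],s['wrist_force'],yawtilt(),fix())
c=get_calibration("wrist"); p,d=snapshot("wrist"); cv2.imwrite(f"pics/wrist10.png",p)
```

```text
11.7 [416.57103549  79.2994805   41.85503115] 88.0931395736906 [ 0.60863183 -0.05133386  0.21596259] (array([9.761e-01, 2.174e-01, 3.000e-04]), array([ 4.e-04, -5.e-04, -1.e+00]), array([-0.09,  0.32,  1.98, -0.  ,  0.84,  1.26])) [ 0.0006 -0.0003 -0.    ]
```

View pics/wrist10.png

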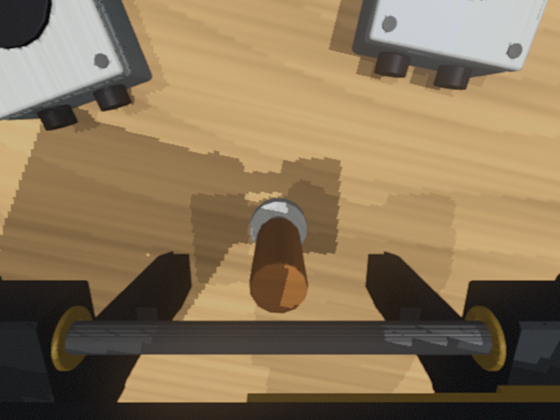

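The tool stands free at wrist pixel (278,265), with the fingers fully open on either side. Backing straight up.

Call:
move_arm([
  {"translation":[0,0,-15],"turn":[0,0,0],"hand":0},
  {"translation":[0,0,-45],"turn":[0,0,0],"hand":0},
  {"translation":[0,0,-80],"turn":[0,0,0],"hand":0},
  {"translation":[0,0,-120],"turn":[0,0,0],"hand":0},
  {"translation":[0,0,-150],"turn":[0,0,0],"hand":0},
])

```text
t: 12.25
position: [416.7, 79.4, 194.2]
ee_rot: [0.994, 0.109, 0.001, 0.0]
wrist_force: [0.2, -0.2, -0.7]
width: 87.9
```

Call:
move_arm([
  {"translation":[-40,0,-10],"turn":[0,0,0],"hand":0},
  {"translation":[-70,0,-10],"turn":[0,0,0],"hand":0},
  {"translation":[-70,0,-10],"turn":[0,0,0],"hand":0},
  {"translation":[-70,0,-10],"turn":[0,0,0],"hand":0},
])

```text
t: 12.65
position: [348.7, 64.1, 204.3]
ee_rot: [0.994, 0.109, 0.002, 0.001]
wrist_force: [-0.0, 0.3, -0.4]
width: 88.3
```

Run:
```python
from h import *
s=get_state(); print(s['t'],s['position'],s['width'],s['wrist_force'])
for cam in ["wrist","scene","top"]:
    c=get_calibration(cam); p,d=snapshot(cam); cv2.imwrite(f"pics/{cam}11.png",p)
    v,u=np.mgrid[:420,:560]; v=v.ravel();u=u.ravel(); dd=d.ravel(); k=dd>0
    W=toworld(c,np.c_[u,v],dd); n=k&(np.hypot(W[:,0]-516,W[:,1]-235)<22)&(W[:,2]>30)
    if n.sum(): print(cam,'cap',n.sum(),np.median(W[n],0).round(1))
    near=k&(np.hypot(W[:,0]-416,W[:,1]-79)<40)
    for lo,hi in [(85,97),(30,85),(6,20)]:
        q=near&(W[:,2]>lo)&(W[:,2]<hi)
        if q.sum(): print(cam,'tool',lo,hi,q.sum(),W[q].mean(0).round(1),np.percentile(W[q],[2,98],axis=0).round(1).tolist())
    n=k&(np.hypot(W[:,0]-584,W[:,1]-20)<20)&(W[:,2]>30)
    if n.sum(): print(cam,'done cap',np.median(W[n],0).round(1))
```

```text
12.65 [348.65430038  64.095233   204.30259078] 88.26915274363128 [-0.03058619  0.34500739 -0.42551167]
wrist tool 85 97 785 [415.6  78.9  90. ] [[403.4, 66.6, 87.6], [427.6, 91.1, 91.6]]
wrist tool 6 20 246 [423.1  80.3  12.2] [[397.9, 60.0, 10.2], [434.2, 97.6, 13.9]]
scene cap 186 [516.2 235.   49.8]
scene tool 85 97 68 [417.9  79.3  90.2] [[404.2, 66.6, 86.0], [428.8, 91.9, 94.2]]
scene tool 30 85 133 [424.4  82.5  57.4] [[411.5, 68.1, 30.6], [430.5, 92.4, 83.5]]
scene tool 6 20 95 [422.3  82.   12.1] [[401.3, 59.3, 6.3], [435.3, 97.8, 17.5]]
scene done cap [585.2  19.7  50.4]
top cap 256 [515.6 234.8  49.4]
top tool 85 97 111 [415.8  78.9  89.8] [[404.0, 66.0, 86.2], [426.8, 91.4, 93.5]]
top tool 30 85 10 [423.3  72.4  66.3] [[405.0, 66.5, 32.1], [428.8, 81.9, 84.7]]
top tool 6 20 84 [419.2  75.7  12. ] [[397.4, 60.3, 7.6], [434.3, 97.5, 15.6]]
top done cap [583.7  19.8  49.2]
```

View pics/scene11.png

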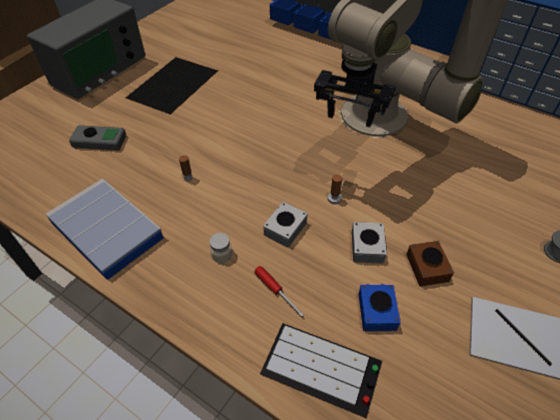

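View pics/wrist11.png

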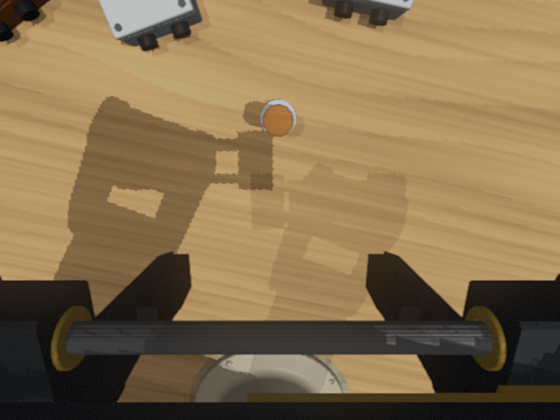

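The scene picture shows the tool upright on its foot at (336,188) on open bench, with the arm clear of everything. The pressed cap is at (370,238) and reads 49.4–49.8 mm, so it is home. Handing in.

```bash
python3 -c "
from plant import *
print(close_job())"
```

```text
the job is handed in; nothing more can be done
None
```

I pressed the proud cap home with the wide-footed tool, stood the tool upright on open bench, let go and handed the job in at about 13 s.

- **Which cap:** it was the grey box at about (516, 235), whose cap top read 59 mm against about 49 mm on the finished box.
- **Press:** the TCP stopped at the height expected for a fully home cap, with the upward force reaching about 12 N. The "click" is inferred from this and the heights below.
- **Cap afterwards:** the top reads 49.4 mm (top camera) and 49.8 mm (scene camera), where home is 49 mm. It stayed there after the tool was lifted off.
- **Tool:** it stands at about (416, 79), with its top at 90 mm centred over its foot to within the measuring error of about 2 mm.
- **Other things:** no move touched the finished box, whose cap still reads about 49–50 mm. The blue and brown look-alikes, the plain tool and everything else on the bench were also left alone.

No check failed. The cameras differed by 1–2 mm, so I trimmed the foot 1.7 mm over the cap before pressing.

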